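# Return the tube magazine to its own bay and lock it

### The arm

A 7-joint arm with a two-finger parallel gripper is mounted at the origin on the work surface. World frame = base frame: x ahead of the robot, y to its left, z up, the work surface at z = 0. Lengths are in mm, angles in rad, forces in N, time in s.
With the tool pointing down it reaches from about 400 to 875 mm from the base axis. Payload 4.4 kg.
Tool frame: the origin (TCP) lies midway between the tips of the shut fingers; the grasp point (between the pads) lies 19 mm behind it; z points along the fingers, y is the line along which they close (so a half turn about z gives the same grasp; the last joint's range is limited). The gripper opens to 85 mm and grips with 20 to 120 N. Pads are 22 mm wide; open, the fingers measure 114 mm over their backs; the gripper's body (76 mm by 85 mm) begins 54 mm behind the grasp point. The pads swing forward as they close: fully open they stand 13 mm farther back than shut.
Start: joints at [-1.27, 0.628, 0.038, 1.517, -0.027, 0.996, -0.02], TCP at [233.086, 606.786, 200.313] pointing down, gripper open.
Joint ranges: [-3.06, 3.06], [-0.37, 2.12], [-1.25, 1.32], [0.18, 2.47], [-1.1, 4.24], [0.23, 1.98], [-2.94, 2.94]. Speed limits (rad/s): [2.57, 2.57, 3.14, 3.14, 3.14, 3.14, 3.14].

### API

Orientations are given as [roll, pitch, yaw] about the fixed x, y, z axes, in that order (R = Rz(yaw) Ry(pitch) Rx(roll)).
In Python, from cell import ctrl gives the robot as it stands.
- The arm moves only by the shell command python3 -m crank 'ROWS' [OPENING]. ROWS is JSON, a list that holds one entry, the list of rows, each a list of 4 numbers: the shift along the tool's x, y, z normalised to -1 to 1, where 1 is 2.5 cm, then the turn about the tool's z normalised to -1 to 1, where 1 is 0.08 rad. In form: [[[dx, dy, dz, turn], ...]]. A call has 1 to 12 rows; each row shifts and turns the commanded pose from where the row before left it, along the tool's axes as they then stand; what a row does not reach is not made up. A row lasts 1/12 s, in which the tool goes at most 41.7 mm and 7.16 degrees, less where a joint would pass 70% of its speed; a pose out of reach is approached as far as the arm can. A call with a number of a shift or a turn outside -1 to 1 is refused whole. A call with a gripper value outside its range is refused whole. OPENING is the closure, from -1 (fully open) to 1 (shut), set as the call begins (- or left out, the last holds). The fingers move at their own pace and stop on an object; the grip force is fixed at half the most. Time passes only in rows, so rows that do not move let the fingers close. It gives the time, the measured TCP pose, the force, the opening and the grip force at its end, in the units of the state.
- ctrl.read_state(): the state, without advancing time (a new reading comes with each control period).
- ctrl.get_image(name): name is "scene" or "side" or "wrist"; returns a dict with "img" (384x512x3 uint8, red, green, blue), "intrinsics" (3x3 intrinsics, pixels), "extrinsics" (4x4, takes a point from camera to world coordinates). Camera axes: x right, y up, looking along -z (the intrinsics and any distortion apply to the point x, -y, -z); pixel columns grow to the right and rows downward; lengths in mm; the calibration is good to about 2 mm. A picture is of the moment at which its call begins. There is no depth.
- ctrl.finish_job(): hands the job in; it is judged then, once.
Trained networks look in the newest picture that a camera, given by its name, has taken for a name from the list of things; names that differ only in an ending like _2 or _b are one class to them, and where a whole thing is asked for, a point or a joint stands for the part that bears it (a point fixed in the world has none). Each returns a list of dicts, best first, with "confidence" (0 to 1); they miss things now and then, are a little off and sometimes report something else, mostly with a low value. They report only what shows in the picture. A call takes as long as a camera call. They do not tell look-alikes from the thing itself.
- ctrl.find_in(camera, target): "position" ([row, column] in pixels, amid what is visible of it).
- ctrl.trace(camera, target): "mask" (384x512 bool, what is visible of it) and "position" ([row, column] in pixels, amid what is visible of it).
- ctrl.place_of(camera, target): "position" ([row, column] in pixels: a listed point, or the origin of a listed thing).
The state is a dict: "clock": time; "qpos": joint angles; "qd": joint speeds; "tau": joint torques, N m; "eef_pos": TCP position; "tool_rot": TCP orientation; "force": force on the tool from outside, world axes, zero at the start; "torque": the same for the moment, N m; "width": finger opening in mm; "gripper_force": force on a finger pad.
Only numpy, scipy, OpenCV 4.12 (cv2) and the standard library are available. Lean on these libraries where they do the work, as an engineer would, in place of code of your own. Each camera call takes 0.05 s, during which the arm holds its last target. There are 200 camera calls.

### The job

Put the loose tube magazine from the counter back into its own bay of the sloping rack, the bay whose label shows the same number of dots as its lid, lying flat on the slope with its toe pointing downhill and fully down against the front stop; set it in, do not drop it. Then swing that bay's steel keeper all the way across over the toe to lock it. Leave the other bays' keepers and the things on the counter alone.

Things in the scene. Friction and masses are not known exactly. Their poses are not given: they have to be found in the camera images.
- magazine: Loose tube magazine on the counter, mint-green with clear sides, 260 g: case 96 (x) x 64 (y) x 45 (z) mm, a low toe 34 x 64 x 14 mm high in front of it reaching to x = -82 mm, a grip fin on the lid, and behind the fin a paper label with TWO black dots. Origin: middle of the case's underside, below the fin; x points away from the toe, z up.
- magazine_fin (a point): Grip point on the magazine's upright fin, 68 mm above the magazine's origin. The fin is 12 (x) x 50 (y) mm and stands from 45 (the lid) to 80 mm above the underside.
- bay2: The magazine's own bay: label with two dots. One of three like white bays side by side in a fixed rack, 105 mm apart, order changing. Its deck slopes down 25 degrees to the front (-x, robot side), 72 mm wide between rails, 142 mm long between front stop and rear wall, all 16 mm high and 6 to 8 mm thick. Origin: centre underside, 50 mm above the counter; z vertical, uphill is +x.
- bay2_home (a point): Point on bay2's deck where the magazine's origin lies when home, 70 mm above bay2's origin (axes as bay2). Home: toe against the stop, which is 82 mm downhill; the magazine's z leans 25 degrees from vertical to bay2's -x, its y along bay2's y. Play: 4 mm to each side, 12 mm uphill.
- bay2_label (a point): Centre of bay2's paper label with two dots, on the level ledge behind and above the deck
- keeper2 (a joint): Swing of bay2's steel keeper, rad, about an axis square to the deck: 0 is open, pointing straight downhill; negative is farther outwards (to -0.5); it grows as the keeper swings in (counter-clockwise from above) to its end stop at 1.57, lying straight across over the toe. It stays where it is left.
- keeper2_pin (a point): Upright round pin at the free end of bay2's keeper, to push or pinch it by: 12 mm in diameter, square to the deck; this point is on its axis, 12 mm below its top, 21 mm above the keeper's bar, 47 mm above the deck plane and 50 mm from the pivot axis. The bar is 10 mm wide and lies 20 to 26 mm above the deck plane.
- keeper2_pivot (a point): Point on keeper2's pivot axis, 47 mm above the deck plane like keeper2_pin, over the +y rail (41 mm from the bay's middle), 65 mm downhill of bay2_home
- bay1: Bay with one dot, same shape as bay2, already holding a fixed magazine with its keeper locked. Origin as for bay2.
- bay3: Bay with three dots, same shape as bay2, empty, keeper open: not the place for this magazine. Origin as for bay2.
- canister: Bystander: upright steel can, 68 mm in diameter, 85 mm high; origin centre underside
- dish: Bystander: round steel dish with swab packets, 116 mm in diameter, 22 mm high; origin centre underside
- scanner: Bystander: black code reader block, 85 x 62 x 44 mm; origin centre underside
- keeper3_pin (a point): Pin of the open keeper of bay3 (like keeper2_pin), to be left where it is
Things that resemble listed ones, but are neither listed nor needed, are in the scene too. Of the things like the magazine, leave any that is pink; of the rest the larger one is meant.

How it is judged:
By the outcome, as a careful person would: the job done as asked, in the order asked, and still so for the second after the job is handed in, with the robot touching nothing.
It also fails if it takes over 54 s, if anything falls off the work surface, if the arm or the gripper's body presses on something with over 40 N, if the wrist force passes 120 N, or if a joint passes its speed limit or range.

## Working session

There is one attempt and no reset: what is moved stays moved. The work goes in short steps, Python scripts to look and compute and a shell command to move; the robot and the scene stay as the last step left them, time stands still between calls to the robot, and variables do not carry over. Pictures are saved under pics/ and viewed, at most 10 in all, crops included, and the job is handed in when it is done.

```bash
mkdir -p pics; ls; cat > h.py <<'E'
import numpy as np,cv2
from cell import ctrl
from scipy.spatial.transform import Rotation as R
def cam(n):
    d=ctrl.get_image(n); return d
def ray(d,rc):
    K=np.array(d["intrinsics"]);E=np.array(d["extrinsics"])
    v=np.linalg.inv(K)@np.array([rc[1],rc[0],1.]); v=np.array([v[0],-v[1],-v[2]])
    return E[:3,3],E[:3,:3]@v
def atz(d,rc,z):
    o,v=ray(d,rc); return o+v*(z-o[2])/v[2]
def tri(rs):
    A=np.zeros((3,3));b=np.zeros(3)
    for o,v in rs:
        v=v/np.linalg.norm(v);P=np.eye(3)-np.outer(v,v);A+=P;b+=P@o
    p=np.linalg.solve(A,b)
    return p,[np.linalg.norm(np.cross(p-o,v/np.linalg.norm(v))) for o,v in rs]
def proj(d,p):
    K=np.array(d["intrinsics"]);E=np.array(d["extrinsics"])
    c=E[:3,:3].T@(np.array(p)-E[:3,3]);u=K@np.array([c[0],-c[1],-c[2]]);return [u[1]/u[2],u[0]/u[2]]
def save(d,n,crop=None,s=1):
    im=d["img"][...,::-1]
    if crop: im=im[crop[0]:crop[1],crop[2]:crop[3]]
    cv2.imwrite("pics/"+n,cv2.resize(im,None,fx=s,fy=s,interpolation=cv2.INTER_CUBIC))
E
python3 - <<'E'
from h import *
np.set_printoptions(precision=1,suppress=True)
names="magazine magazine_fin bay2 bay2_home bay2_label keeper2_pin keeper2_pivot bay1 bay3 keeper3_pin canister dish scanner".split()
ims=[]
for c in ("scene","side"):
    d=cam(c);ims.append(d["img"][...,::-1]);print(c,np.array(d["extrinsics"])[:3,3])
    for n in names:
        print(n,[(np.round(r["position"],1).tolist(),round(r["confidence"],2)) for r in ctrl.place_of(c,n)[:4]])
cv2.imwrite("pics/a.png",cv2.resize(ims[0],(800,600)));cv2.imwrite("pics/b.png",cv2.resize(ims[1],(800,600)))
print(ctrl.read_state())
E
```

```text
pics
scene [1162.5 -474.4 1068.6]
magazine [([187.3, 296.4], 0.82), ([149.9, 275.9], 0.79), ([195.8, 222.4], 0.67)]
magazine_fin [([181.4, 221.0], 0.93), ([141.7, 277.8], 0.85), ([178.6, 298.1], 0.6)]
bay2 [([251.8, 235.3], 0.85), ([236.1, 262.4], 0.69), ([265.3, 206.3], 0.68), ([208.0, 230.7], 0.66)]
bay2_home [([234.8, 235.0], 0.73)]
bay2_label [([247.3, 253.7], 0.86)]
keeper2_pin [([205.0, 228.1], 0.59), ([180.0, 297.3], 0.46)]
keeper2_pivot [([210.6, 232.9], 0.4)]
bay1 [([251.8, 235.3], 0.85), ([236.1, 262.4], 0.69), ([265.3, 206.3], 0.68), ([208.0, 230.7], 0.66)]
bay3 [([251.8, 235.3], 0.85), ([236.1, 262.4], 0.69), ([265.3, 206.3], 0.68), ([208.0, 230.7], 0.66)]
keeper3_pin [([186.6, 254.9], 0.43), ([251.9, 90.7], 0.29)]
canister [([230.5, 327.7], 0.59)]
dish [([158.1, 355.5], 0.92)]
scanner [([252.0, 93.1], 0.59)]
side [ 186.2 1248.8 1276.5]
magazine [([224.9, 291.7], 0.85), ([288.6, 287.1], 0.7), ([260.6, 236.9], 0.55)]
magazine_fin [([220.5, 287.3], 0.92), ([253.8, 239.9], 0.74), ([282.4, 287.8], 0.61)]
bay2 [([210.1, 227.3], 0.81), ([188.7, 236.6], 0.75)]
bay2_home [([177.3, 238.2], 0.84)]
bay2_label [([165.6, 217.3], 0.67), ([190.7, 261.2], 0.42)]
keeper2_pin [([190.2, 262.3], 0.39)]
keeper2_pivot [([184.3, 254.5], 0.64)]
bay1 [([210.1, 227.3], 0.81), ([188.7, 236.6], 0.75)]
bay3 [([210.1, 227.3], 0.81), ([188.7, 236.6], 0.75)]
keeper3_pin [([211.2, 256.4], 0.41)]
canister [([247.3, 189.8], 0.63)]
dish [([332.9, 206.8], 0.73), ([189.9, 238.3], 0.28)]
scanner [([162.2, 318.1], 0.67)]
{'clock': 1.4, 'qpos': array([-1.3,  0.6,  0. ,  1.5, -0. ,  1. , -0. ]), 'qd': array([ 0., -0., -0.,  0., -0.,  0., -0.]), 'tau': array([  0. , -56.3,   1.2, -19.4,   0. ,   0. ,   0. ]), 'eef_pos': array([233.1, 606.8, 200.3]), 'tool_rot': array([ 3.1, -0. ,  2.8]), 'force': array([-0.2,  0.2, -0. ]), 'torque': array([-0.,  0., -0.]), 'gripper_force': 0.0, 'width': 85.28195760109429}
```

View pics/a.png

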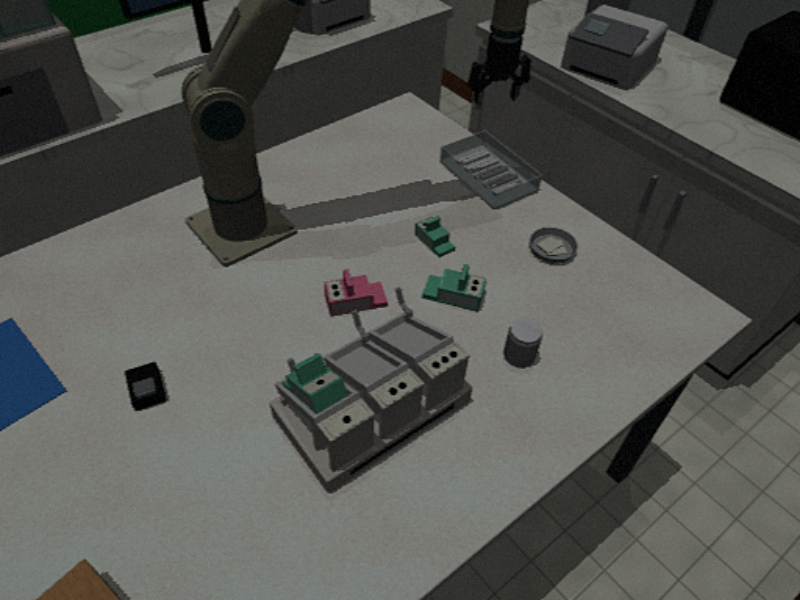

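View pics/b.png

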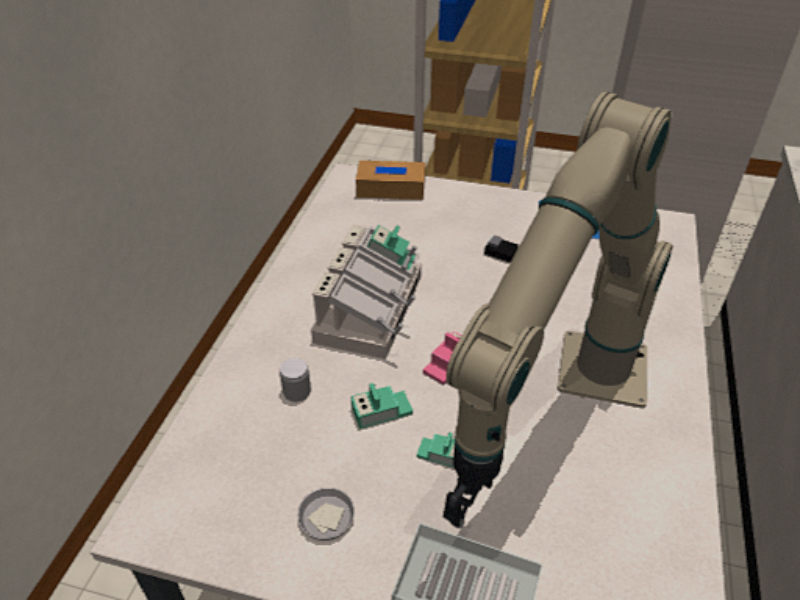

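Scene picture: three look-alikes – the pink at (row 190, col 227), the small mint at (150, 278), and the large mint with two dots at (185, 293). I choose the large mint one. Bay2 is the middle one, with its label at (248, 255). In the side picture the magazine is at (260, 243) and bay2 at about (177, 238).

```bash
python3 - <<'E'
from h import *
np.set_printoptions(precision=1,suppress=True)
a=cam("scene");b=cam("side")
P={'origin':([187.3,296.4],[260.6,236.9]),'fin':([178.6,298.1],[253.8,239.9]),'home':([234.8,235.0],[177.3,238.2]),'label':([247.3,253.7],[165.6,217.3]),'pivot':([210.6,232.9],[184.3,254.5]),'pin':([205.,228.1],[190.2,262.3]),'bay2':([251.8,235.3],[188.7,236.6]),'pin3':([186.6,254.9],[211.2,256.4])}
for k,(u,v) in P.items():
    p,e=tri([ray(a,u),ray(b,v)]);print(k,p,np.array(e))
print(atz(a,[187.3,296.4],0),atz(b,[260.6,236.9],0))
save(a,"c.png",(160,310,170,320),4)
save(b,"d.png",(140,280,200,300),4)
E
```

```text
origin [513.3 278.2  16.8] [0.8 0.8]
fin [506.  280.2  56.5] [4.7 4.7]
home [605.  -58.7 114.7] [1.8 1.8]
label [692.  -61.2 155. ] [1.7 1.7]
pivot [531.1 -17.1 126. ] [3.9 3.9]
pin [496.   -8.  111.6] [2.7 2.7]
bay2 [615.2 -65.1  45.4] [2.3 2.3]
pin3 [487.1 107.4 110. ] [0.3 0.3]
[502.1 289.9   0. ] [518.4 265.8   0. ]
```

View pics/c.png

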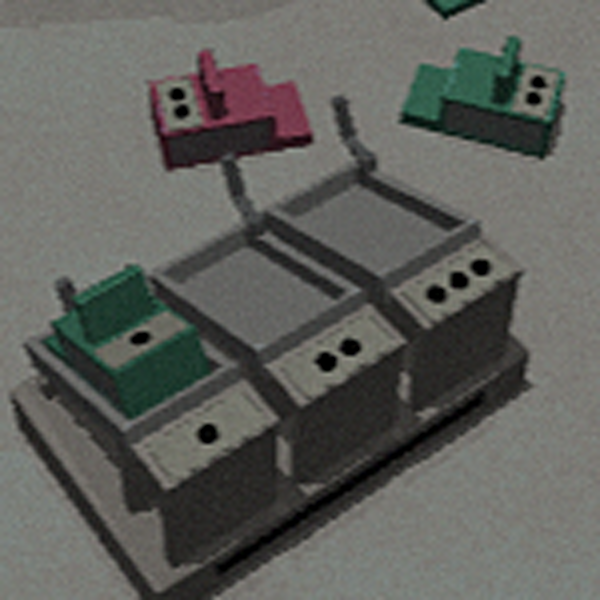

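The crop confirms the large mint magazine with two dots, label away from the bays' robot side. Bay2 is the middle bay with an open keeper. Next I fit the rack pose and approach for a wrist view.

```bash
cat > geo.py <<'E'
from h import *
from scipy.optimize import least_squares
s,c=np.sin(np.radians(25)),np.cos(np.radians(25))
OFF={'home':(0,0,0),'pivot':(-65*c-47*s,41,-65*s+47*c),'pin':(-115*c-47*s,41,-115*s+47*c),'pin3':(-115*c-47*s,146,-115*s+47*c),'bay2':(0,0,-70)}
def world(p,off):
    x,y,t=p[:3]; o=np.array(off,float); C,S=np.cos(t),np.sin(t)
    return np.array([x+C*o[0]-S*o[1],y+S*o[0]+C*o[1],120+o[2]])
def delta(target,yaw=None):
    "rows units from measured pose to target TCP"
    st=ctrl.read_state();Rm=R.from_euler('xyz',st["tool_rot"]).as_matrix()
    d=Rm.T@(np.array(target)-st["eef_pos"])/25
    print("delta units",np.round(d,2),"tool yaw",round(st["tool_rot"][2],4))
    if yaw is not None:
        t=-(yaw-st["tool_rot"][2]); t=(t+np.pi/2)%np.pi-np.pi/2; print("turn units",round(t/.08,2))
E
python3 - <<'E'
from geo import *
np.set_printoptions(precision=4,suppress=True)
a=cam("scene");b=cam("side")
obs=[(a,'home',[234.8,235.0]),(b,'home',[177.3,238.2]),(a,'pivot',[210.6,232.9]),(b,'pivot',[184.3,254.5]),(a,'pin',[205.,228.1]),(b,'pin',[190.2,262.3]),(a,'pin3',[186.6,254.9]),(b,'pin3',[211.2,256.4]),(a,'bay2',[251.8,235.3]),(b,'bay2',[188.7,236.6])]
def f(p): 
    r=[]
    for d,k,u in obs: r+=list(np.array(proj(d,world(p,OFF[k])))-u)
    for d,u in((a,[247.3,253.7]),(b,[165.6,217.3])): r+=list(np.array(proj(d,world(p,(p[3],0,p[4]))))-u)
    return r
q=least_squares(f,[605,-58,0,87,40],loss='soft_l1');print(q.x);print(np.array(f(q.x)).reshape(-1,2).round(1).tolist())
delta([510,278,200])
st=ctrl.read_state();print(st["tool_rot"])
E
```

```text
[609.3963 -57.9337  -0.0682  82.7104  35.7817]
[[0.0, 1.7], [-1.2, -0.7], [-2.9, 0.8], [-0.6, -1.9], [-2.3, -2.4], [0.1, 1.3], [2.2, -1.1], [-3.2, -1.5], [-3.1, 1.4], [0.3, 1.3], [0.5, -0.1], [-0.7, 0.6]]
delta units [-15.06  -8.31   0.01] tool yaw 2.7748
[ 3.1415 -0.      2.7748]
```

```bash
python3 -m crank '[[[-0.94,-0.52,0,0],[-0.94,-0.52,0,0],[-0.94,-0.52,0,0],[-0.94,-0.52,0,0],[-0.94,-0.52,0,0],[-0.94,-0.52,0,0],[-0.94,-0.52,0,0],[-0.94,-0.52,0,0],[-0.94,-0.52,0,0],[-0.94,-0.52,0,0],[-0.94,-0.52,0,0],[-0.94,-0.52,0,0]]]' -1
python3 -m crank '[[[-0.94,-0.52,0,0],[-0.94,-0.52,0,0],[-0.94,-0.52,0,0],[-0.94,-0.52,0,0],[0,0,0,0],[0,0,0,0]]]'
python3 - <<'E'
from h import *
d=cam("wrist");print(np.array(d["extrinsics"]).round(3))
for n in("magazine","magazine_fin"): print(n,[(np.round(r["position"],1).tolist(),round(r["confidence"],2)) for r in ctrl.place_of("wrist",n)])
save(d,"e.png")
E
```

```text
clock: 2.6
eef_pos: [441.2, 359.0, 200.5]
tool_rot: [3.141, 0.0, 2.775]
force: [0.4, 0.2, -0.0]
width: 85.3
gripper_force: 0.0
clock: 3.1
eef_pos: [510.8, 275.8, 200.3]
tool_rot: [-3.141, 0.001, 2.771]
force: [-0.9, 0.6, -0.2]
width: 85.4
gripper_force: 0.0
[[ 3.62000e-01 -8.86000e-01 -2.89000e-01  4.36959e+02]
 [ 9.32000e-01  3.44000e-01  1.13000e-01  3.04023e+02]
 [-0.00000e+00 -3.10000e-01  9.51000e-01  3.73844e+02]
 [ 0.00000e+00  0.00000e+00  0.00000e+00  1.00000e+00]]
magazine [([102.4, 20.5], 0.74), ([148.2, 257.8], 0.62)]
magazine_fin [([164.8, 256.2], 0.8)]
```

View pics/e.png

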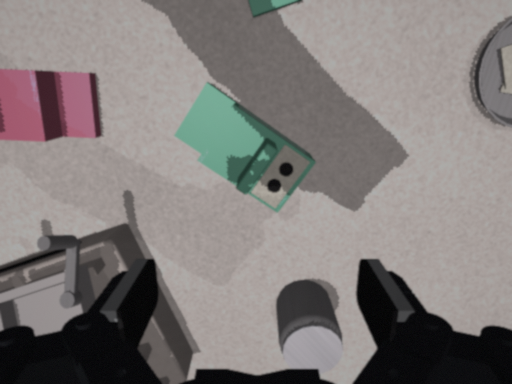

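Wrist view: the magazine's toe points up-left, with toe corners at (83,209) and (134,176), rear lid corners at (160,314) and (210,277), and two dots at (170,286) and (185,274).

```bash
python3 - <<'E'
from geo import *
np.set_printoptions(precision=2,suppress=True)
d=cam("wrist")
T=[((83,209),(-82,1),14),((134,176),(-82,-1),14),((160,314),(48,1),45),((210,277),(48,-1),45)]
P=[atz(d,u,z) for u,_,z in T]
for p in P: print(p)
print("len",np.linalg.norm((P[0]+P[1]-P[2]-P[3])[:2])/2,"wid",np.linalg.norm((P[0]-P[1])[:2]),np.linalg.norm((P[2]-P[3])[:2]))
ax=(P[2]+P[3]-P[0]-P[1])[:2];yaw=np.arctan2(ax[1],ax[0]);lat=np.arctan2(*(P[0]-P[1])[1::-1]);lat2=np.arctan2(*(P[2]-P[3])[1::-1])
u=ax/np.linalg.norm(ax)
o=((P[0]+P[1])[:2]/2+82*u+(P[2]+P[3])[:2]/2-48*u)/2
print("yaw",yaw,"lat",lat,lat2,"origin",o,"fin ray",atz(d,(164.8,256.2),68))
ty=yaw  # tool y along mag y  <=> tool x along +-mag x
delta([o[0],o[1],130],ty)
# colour mask overlay check
import cv2
m=cv2.inRange(cv2.cvtColor(d["img"],cv2.COLOR_RGB2HSV),(65,70,60),(90,255,255));
C=[c for c in cv2.findContours(m,0,1)[0] if cv2.contourArea(c)>2000]
for c in C: print(cv2.minAreaRect(c))
E
```

```text
[418.97 262.08  14.  ]
[452.98 210.3   14.  ]
[521.74 332.76  45.  ]
[557.56 281.78  45.  ]
len 125.70617634429459 wid 61.95726337180461 62.30752179245751
yaw 0.601004071628433 lat 2.151903631618692 2.1832371282212417 origin [501.83 281.34] fin ray [501.26 280.75  68.  ]
delta units [ 0.28 -0.02  2.81] tool yaw 2.777
turn units -12.07
((239.05477905273438, 152.2418212890625), (132.79489135742188, 68.38069152832031), 36.51105499267578)
```

```bash
python3 -m crank '[[[0.28,-0.02,0.25,-1],[0,0,0.25,-1],[0,0,0.25,-1],[0,0,0.25,-1],[0,0,0.25,-1],[0,0,0.25,-1],[0,0,0.25,-1],[0,0,0.25,-1],[0,0,0.25,-1],[0,0,0.25,-1],[0,0,0.25,-1],[0,0,0.1,-1]]]' -1
python3 -m crank '[[[0,0,0,-0.07],[0,0,0,0]]]'
python3 - <<'E'
from geo import *
delta([501.6,281,48],0.601);print(ctrl.read_state()["qpos"].round(2))
E
```

```text
clock: 4.3
eef_pos: [501.5, 280.8, 128.3]
tool_rot: [3.141, -0.001, -2.542]
force: [-0.6, -0.2, -0.8]
width: 85.3
gripper_force: 0.0
clock: 4.47
eef_pos: [502.2, 280.6, 129.0]
tool_rot: [3.141, -0.0, -2.543]
force: [-0.2, -0.1, 0.4]
width: 85.2
gripper_force: 0.0
delta units [0.01 0.02 3.24] tool yaw -2.5432
turn units -0.03
[-0.42  0.62 -0.22  1.8   0.19  0.75  1.44]
```

```bash
python3 -m crank '[[[0,0.02,0.7,0],[0,0,0.7,0],[0,0,0.7,0],[0,0,0.6,0],[0,0,0.4,0],[0,0,0.14,0],[0,0,0,0],[0,0,0,0]]]' -1
python3 -m crank '[[[0,0,0,0],[0,0,0,0],[0,0,0,0],[0,0,0,0],[0,0,0,0],[0,0,0,0],[0,0,0,0],[0,0,0,0]]]' 1
```

```text
clock: 5.13
eef_pos: [502.8, 280.7, 48.6]
tool_rot: [-3.142, 0.001, -2.543]
force: [0.7, 0.2, 0.1]
width: 85.4
gripper_force: 0.0
clock: 5.8
eef_pos: [503.5, 280.9, 49.1]
tool_rot: [-3.142, 0.003, -2.543]
force: [-0.1, 0.3, 6.7]
width: -0.3
gripper_force: 3.3
```

```bash
python3 - <<'E'
from h import *
d=cam("wrist");e=cam("side");f=cam("scene")
A=[x["img"][...,::-1] for x in (d,)]
s=cv2.resize(e["img"][200:300,190:290,::-1],(384,384),interpolation=2);t=cv2.resize(f["img"][130:230,240:340,::-1],(384,384),interpolation=2)
cv2.imwrite("pics/f.png",cv2.resize(np.hstack([A[0],s]),(800,343)))
E
```

```text
(no output)
```

View pics/f.png

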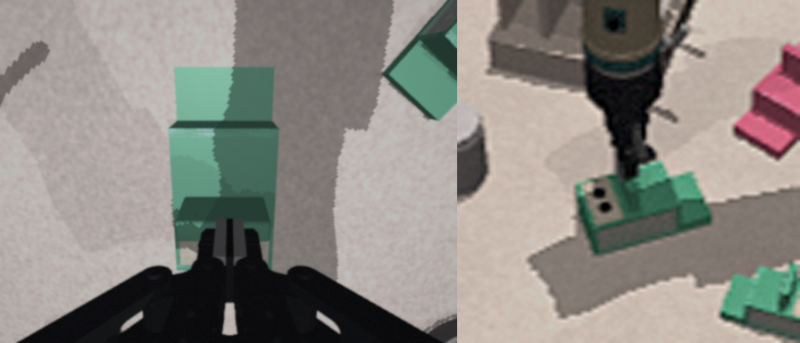

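The fingers closed behind the fin, between the fin and the label (fin's front face is at native rows 221–249). I'll re-measure from this view.

```bash
python3 - <<'E'
from geo import *
np.set_printoptions(precision=1,suppress=True)
d=cam("wrist");k=1.12
st=ctrl.read_state();Rm=R.from_euler('xyz',st["tool_rot"]).as_matrix()
for n,r,c,z in [("toeL",68,175,14),("toeR",68,274,14),("lidFL",128,168,45),("lidFR",128,279,45),("finbase",197,185,45),("finbaseR",197,267,45),("fintopL",222,178,80),("fintopR",222,272,80),("lidRearL",268,177,45)]:
    p=atz(d,(r*k,c*k),z);print(n,p,"in tool",Rm.T@(p-st["eef_pos"]))
print(st["eef_pos"],proj(d,st["eef_pos"]))
for n in("magazine","magazine_fin"): print(n,[(np.round(r["position"],1).tolist(),round(r["confidence"],2)) for r in ctrl.place_of("wrist",n)])
E
```

```text
toeL [455.4 205.3  14. ] in tool [ 82.4 -35.4  34.9]
toeR [419.7 257.4  14. ] in tool [82.5 27.8 34.9]
lidFL [483.1 223.4  45. ] in tool [ 49.2 -36.    4. ]
lidFR [447.  276.2  45. ] in tool [49.3 28.   4. ]
finbase [514.1 254.2  45. ] in tool [  6.3 -28.1   4.1]
finbaseR [485.4 296.1  45. ] in tool [ 6.4 22.8  4.1]
fintopL [512.8 254.8  80. ] in tool [  6.9 -26.8 -30.9]
fintopR [485.6 294.5  80. ] in tool [  7.   21.3 -30.9]
lidRearL [560.9 276.9  45. ] in tool [-45.2 -35.7   4.2]
[503.5 280.9  49.1] [np.float64(234.24111213172387), np.float64(257.9084817919338)]
magazine [([198.5, 255.2], 0.88)]
magazine_fin [([246.6, 252.3], 0.98)]
```

```bash
python3 - <<'E'
from geo import *
st=ctrl.read_state();T=[]
yaw=.601;O=np.array([502.5,280.5]);u=np.array([np.cos(yaw),np.sin(yaw)]);v=np.array([-u[1],u[0]])
for n in ("scene","side","wrist"):
    d=cam(n);im=cv2.resize(d["img"][...,::-1],None,fx=6,fy=6,interpolation=2)
    def pt(p): r=proj(d,p);return (int((r[1]+.5)*6),int((r[0]+.5)*6))
    for z in(45,80):
        q=[pt([*(O+a*6*u+b*25*v),z]) for a,b in((-1,-1),(1,-1),(1,1),(-1,1))]
        cv2.polylines(im,[np.array(q)],True,(0,0,255) if z==80 else (0,255,255),1)
    cv2.circle(im,pt(st["eef_pos"]),4,(255,0,255),2)
    c=pt([*O,60]);w=200 if n!="wrist" else 390
    s=im[max(0,c[1]-w):c[1]+w,max(0,c[0]-w):c[0]+w]; T.append(cv2.resize(s,(400,400)))
cv2.imwrite("pics/g.png",cv2.resize(np.hstack(T),(798,266)))
E
```

```text
(no output)
```

View pics/g.png

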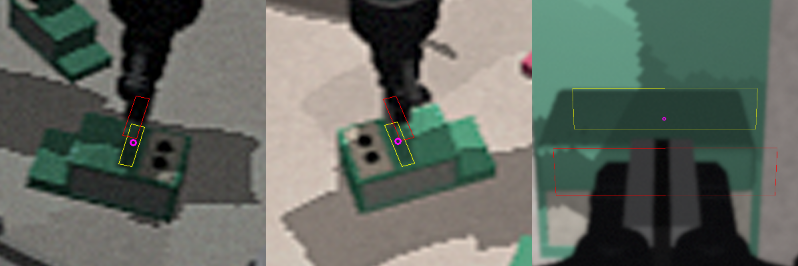

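```bash
python3 -m crank '[[[0,0,-0.8,0],[0,0,-0.8,0],[0,0,-0.8,0],[0,0,-0.8,0],[0,0,0,0],[0,0,0,0]]]' 1
python3 - <<'E'
from geo import *
st=ctrl.read_state();T=[]
for n in ("scene","side","wrist"):
    d=cam(n);f=4 if n!="wrist" else 2
    im=cv2.resize(d["img"][...,::-1],None,fx=f,fy=f,interpolation=2)
    def pt(p): r=proj(d,p);return (int((r[1]+.5)*f),int((r[0]+.5)*f))
    cv2.circle(im,pt(st["eef_pos"]),4,(255,0,255),1)
    c=pt([502.5,280.5,80]);w=133 if n!="wrist" else 200
    s=im[max(0,c[1]-w):c[1]+w,max(0,c[0]-w):c[0]+w]; T.append(cv2.resize(s,(266,266)))
    print(n,[(np.round(r["position"],1).tolist(),round(r["confidence"],2)) for r in ctrl.place_of(n,"magazine_fin")])
cv2.imwrite("pics/i.png",np.hstack(T))
E
```

```text
clock: 6.75
eef_pos: [503.1, 280.5, 129.0]
tool_rot: [-3.141, 0.002, -2.543]
force: [0.4, 0.1, -0.3]
width: -0.0
gripper_force: 0.0
scene [([142.4, 275.1], 0.84), ([180.6, 222.5], 0.84), ([177.4, 295.9], 0.82), ([235.9, 261.5], 0.55)]
side [([276.6, 285.7], 0.82), ([253.2, 237.8], 0.81), ([218.7, 290.0], 0.69), ([164.7, 217.4], 0.6)]
wrist [([200.1, 253.5], 0.95), ([29.6, 506.0], 0.95)]
```

View pics/i.png

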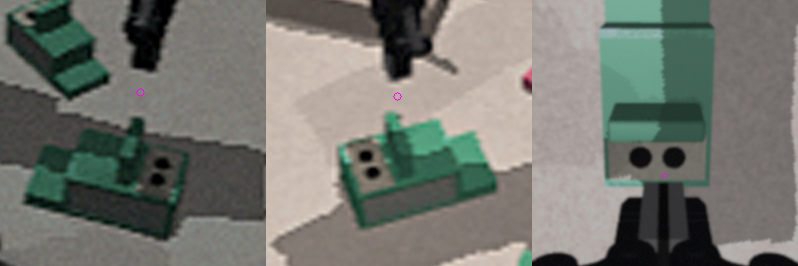

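The magazine is unmoved. The shut fingertips sit visibly above the reported TCP (magenta) in all three views: tip at panel (70,145) against (92,140) in scene, and (80,397) against (97,397) in side. I'll measure that offset.

```bash
python3 - <<'E'
from geo import *
np.set_printoptions(precision=1,suppress=True)
st=ctrl.read_state();e=st["eef_pos"];a=cam("scene");b=cam("side");w=cam("wrist")
pa,pb,pw=[np.array(proj(d,e)) for d in(a,b,w)]
print("tip by scene+side",tri([ray(a,pa+[-5.5,1.2]),ray(b,pb+[-4.2,0])]),"eef",e)
for h in (0,10,20,30,40):
  print(h,[ (np.array(proj(d,e+[0,0,h]))-p).round(1).tolist() for d,p in((a,pa),(b,pb),(w,pw))],
   "wrist front edge x=+11:",(np.array(proj(w,e+[0,0,h]+11*R.from_euler('xyz',st["tool_rot"]).as_matrix()[:,0]))-pw).round(1))
E
```

```text
tip by scene+side (array([501.1, 281.8, 150.5]), [np.float64(0.45147073262115434), np.float64(0.4514707326214633)]) eef [501.9 279.9 127. ]
0 [[0.0, 0.0], [0.0, 0.0], [0.0, 0.0]] wrist front edge x=+11: [-18.7   0. ]
10 [[-2.2, 0.3], [-2.0, -0.1], [8.0, 0.0]] wrist front edge x=+11: [-11.6   0.1]
20 [[-4.4, 0.7], [-3.9, -0.1], [16.9, 0.1]] wrist front edge x=+11: [-3.6  0.1]
30 [[-6.7, 1.0], [-5.9, -0.2], [26.8, 0.1]] wrist front edge x=+11: [5.3 0.2]
40 [[-8.9, 1.4], [-7.9, -0.3], [37.9, 0.2]] wrist front edge x=+11: [15.3  0.3]
```

The fingertips really sit about 30 mm above the reported TCP, which also explains the 6.7 N contact on the fin top at 80 mm. I'll go 30 mm lower for the grasp.

```bash
python3 -m crank '[[[0,0,0,0],[0,0,0,0],[0,0,0,0],[0,0,0,0],[0,0,0,0],[0,0,0,0]]]' -1
python3 -m crank '[[[0,0,0.6,0],[0,0,0.7,0],[0,0,0.8,0],[0,0,0.8,0],[0,0,0.6,0],[0,0,0.4,0],[0,0,0.3,0],[0,0,0.15,0],[0,0,0,0],[0,0,0,0]]]'
python3 -m crank '[[[0,0,0,0],[0,0,0,0],[0,0,0,0],[0,0,0,0],[0,0,0,0],[0,0,0,0]]]' 1
```

```text
clock: 7.7
eef_pos: [502.5, 280.2, 128.1]
tool_rot: [3.142, 0.0, -2.543]
force: [0.0, -0.2, -0.0]
width: 71.9
gripper_force: 0.0
clock: 8.53
eef_pos: [502.9, 280.6, 19.8]
tool_rot: [3.142, 0.001, -2.543]
force: [-0.2, -0.3, -0.6]
width: 85.2
gripper_force: 0.0
clock: 9.03
eef_pos: [503.3, 280.2, 20.3]
tool_rot: [-3.141, 0.002, -2.543]
force: [-0.1, -1.9, 5.4]
width: 48.7
gripper_force: 63.0
```

Gripped: width 48.7 mm, 63 N. I'll lift, and use the three labels' dots from the scene crop to sharpen the rack's yaw and lateral position.

```bash
python3 -m crank '[[[0,0,-0.5,0],[0,0,-0.8,0],[0,0,-1,0],[0,0,-1,0],[0,0,-1,0],[0,0,-1,0],[0,0,-1,0],[0,0,-1,0],[0,0,-0.9,0]]]' 1
python3 - <<'E'
from geo import *
np.set_printoptions(precision=3,suppress=True)
a=cam("scene");b=cam("side")
g=cv2.cvtColor(a["img"],cv2.COLOR_RGB2GRAY)
D={1:[(207,433)],2:[(327,361),(351,347)],3:[(437,293),(458,280),(481,267)]}
L={}
for k,v in D.items():
    L[k]=[]
    for x,y in v:
        c0,r0=170+x/4-.5,160+y/4-.5
        ci,ri=int(round(c0)),int(round(r0))
        p=255-g[ri-2:ri+3,ci-2:ci+3].astype(float); p=np.clip(p-np.median(p),0,None)
        yy,xx=np.mgrid[ri-2:ri+3,ci-2:ci+3]
        L[k].append(((yy*p).sum()/p.sum(),(xx*p).sum()/p.sum()))
    L[k]=np.mean(L[k],0)
print(L)
for z in (150,155,160,165):
    P={k:atz(a,v,z) for k,v in L.items()}
    v=P[3]-P[1];print(z,P[2][:2],"pitch",np.linalg.norm(v)/2,"yaw",np.arctan2(-v[0],v[1]))
obs=[(a,'home',[234.8,235.0]),(b,'home',[177.3,238.2]),(a,'pivot',[210.6,232.9]),(b,'pivot',[184.3,254.5]),(a,'pin',[205.,228.1]),(b,'pin',[190.2,262.3]),(a,'pin3',[186.6,254.9]),(b,'pin3',[211.2,256.4]),(a,'bay2',[251.8,235.3]),(b,'bay2',[188.7,236.6])]
def f(p): 
    r=[]
    for d,k,u in obs: r+=list((np.array(proj(d,world(p,OFF[k])))-u)*.3)
    for k in L: r+=list(np.array(proj(a,world(p,(p[3],105*(k-2),p[4]))))-L[k])
    r+=list((np.array(proj(b,world(p,(p[3],0,p[4]))))-[165.6,217.3])*.3)
    return r
q=least_squares(f,[605,-58,0,87,40]);print(q.x);print(np.array(f(q.x)).reshape(-1,2).round(1).tolist())
E
```

```text
clock: 9.78
eef_pos: [501.9, 280.1, 226.4]
tool_rot: [3.141, 0.0, -2.543]
force: [-0.4, 0.1, -2.1]
width: 49.1
gripper_force: 62.9
{1: array([267.548, 221.419]), 2: array([248.019, 254.231]), 3: array([229.659, 284.199])}
150 [690.519 -59.97 ] pitch 105.62928837232732 yaw -0.03385417062661417
155 [693.087 -62.226] pitch 105.05432764356499 yaw -0.033854170626613944
160 [695.656 -64.482] pitch 104.4793669148026 yaw -0.03385417062661427
165 [698.225 -66.738] pitch 103.90440618604023 yaw -0.03385417062661405
[611.736 -57.985  -0.043  79.979  32.972]
[[0.2, 0.6], [-0.4, -0.4], [-0.7, 0.1], [-0.3, -0.6], [-0.5, -0.9], [-0.2, 0.4], [0.7, -0.6], [-1.1, -0.3], [-0.8, 0.6], [0.1, 0.2], [-0.3, -0.0], [-0.1, -0.1], [0.3, 0.2], [0.1, 0.2]]
```

```bash
python3 -m crank '[[[0.2,-0.6,-0.2,0],[0.35,-0.94,-0.3,0],[0.35,-0.94,-0.3,0],[0.35,-0.94,-0.3,0],[0.35,-0.94,0,0],[0.35,-0.94,0,0],[0.35,-0.94,0,0],[0.35,-0.94,0,0],[0.35,-0.94,0,0],[0.35,-0.94,0,0],[0.35,-0.94,0,0],[0.35,-0.94,0,0]]]' 1
python3 -m crank '[[[0.35,-0.94,0,0],[0.35,-0.94,0,0],[0.1,-0.3,0,0.95],[0,0,0,1],[0,0,0,1],[0,0,0,1],[0,0,0,1],[0,0,0,1],[0,0,0,1],[0,0,0,1],[0,0,0,0],[0,0,0,0]]]' 1
python3 - <<'E'
from geo import *
a=cam("wrist");save(a,"j.png",None,1)
for n in("keeper2_pin","keeper2_pivot","bay2_home","bay2_label","magazine_fin"): print(n,[(np.round(r["position"],1).tolist(),round(r["confidence"],2)) for r in ctrl.place_of("wrist",n)])
p=[611,-59,-.034]
for k in OFF: print(k,np.round(world(p,OFF[k]),1),np.round(proj(a,world(p,OFF[k])),1))
print(ctrl.read_state()["qpos"].round(2))
E
```

```text
clock: 10.88
eef_pos: [571.8, -4.0, 250.4]
tool_rot: [3.14, -0.002, -2.543]
force: [0.5, -0.7, -2.8]
width: 48.8
gripper_force: 63.0
clock: 11.88
eef_pos: [586.2, -58.8, 250.7]
tool_rot: [-3.142, -0.002, 3.107]
force: [0.2, -0.1, -3.4]
width: 49.1
gripper_force: 63.2
keeper2_pin [([54.0, 317.7], 0.88)]
keeper2_pivot []
bay2_home []
bay2_label []
magazine_fin [([280.7, 259.6], 0.6)]
home [611. -59. 120.] [199.6 258.2]
pivot [533.7 -15.3 135.1] [114.2 308.6]
pin [488.4 -13.8 114. ] [ 56.5 307.5]
pin3 [491.9  91.1 114. ] [ 56.5 433.3]
bay2 [611. -59.  50.] [179.5 258. ]
[ 0.08  0.49 -0.04  1.62  0.02  1.03  1.56]
```

View pics/j.png

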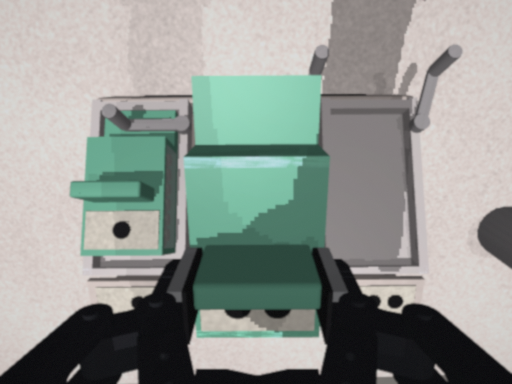

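Wrist view: bay1 (one dot) is on the left and bay3 on the right. The magazine covers bay2 and lines up with it (toe at cols 192–321), and keeper2's pin is at (54,318). I'll check the lateral centring with the outer rail edges.

```bash
python3 - <<'E'
from geo import *
np.set_printoptions(precision=1,suppress=True,linewidth=200)
a=cam("wrist");g=cv2.cvtColor(a["img"],cv2.COLOR_RGB2GRAY).astype(float)
for r in (120,150,180,210,240):
    m=g[r-4:r+5].mean(0)
    print(r,"L",m[80:112].astype(int).tolist(),"\n   R",m[400:436].astype(int).tolist(), "\n  mid",m[324:340].astype(int).tolist())
p=[611,-59,-.034]
# predicted rail edges (rail top 16 above deck) at various downhill u
for u in (-60,-30,0,30,55):
    o=lambda y:(u*c-16*s,y,u*s+16*c)
    print(u,[np.round(proj(a,world(p,o(y))),1).tolist() for y in(-105-43,-105-36,69,105-36,105+36,105+43)])
E
```

```text
120 L [211, 211, 212, 212, 211, 211, 212, 213, 215, 215, 212, 202, 194, 191, 191, 191, 191, 191, 189, 172, 131, 89, 77, 77, 88, 115, 134, 140, 138, 135, 128, 122] 
   R [114, 111, 99, 84, 76, 75, 75, 75, 73, 71, 72, 71, 69, 77, 106, 132, 145, 149, 150, 150, 149, 149, 148, 149, 149, 150, 151, 152, 157, 173, 196, 209, 211, 211, 209, 208] 
  mid [129, 129, 129, 129, 129, 129, 129, 129, 129, 129, 129, 129, 129, 129, 129, 129]
150 L [216, 215, 215, 215, 215, 211, 193, 168, 151, 147, 147, 147, 147, 147, 147, 147, 147, 147, 147, 147, 147, 147, 147, 147, 147, 147, 147, 147, 147, 147, 148, 146] 
   R [127, 123, 117, 111, 98, 84, 79, 79, 80, 82, 86, 113, 160, 186, 192, 192, 193, 192, 192, 193, 197, 205, 209, 210, 210, 211, 212, 212, 212, 214, 214, 214, 213, 213, 213, 212] 
  mid [99, 107, 115, 122, 127, 130, 131, 131, 131, 131, 130, 130, 131, 131, 131, 131]
180 L [163, 163, 164, 165, 162, 152, 142, 138, 136, 135, 135, 135, 135, 135, 135, 135, 135, 133, 131, 124, 117, 112, 110, 110, 110, 110, 110, 110, 111, 111, 111, 111] 
   R [129, 129, 128, 124, 118, 111, 98, 88, 86, 86, 87, 87, 90, 117, 163
[... 858 characters left out ...]
, 94, 87, 86, 85, 81, 86, 122, 168, 190, 194, 195, 195, 194, 194, 195, 197, 202, 206, 206, 207, 207, 208, 208, 209, 210] 
  mid [99, 105, 123, 134, 137, 137, 137, 137, 137, 137, 137, 137, 137, 137, 137, 137]
-60 [[130.5, 95.1], [130.5, 102.8], [130.1, 334.7], [130.1, 334.7], [129.9, 414.2], [129.9, 422.0]]
-30 [[163.0, 93.3], [163.0, 101.1], [162.6, 335.7], [162.6, 335.7], [162.5, 416.1], [162.4, 424.0]]
0 [[196.3, 91.4], [196.3, 99.3], [195.9, 336.6], [195.9, 336.6], [195.8, 418.1], [195.7, 426.0]]
30 [[230.4, 89.4], [230.3, 97.4], [230.0, 337.7], [230.0, 337.7], [229.9, 420.1], [229.9, 428.1]]
55 [[259.4, 87.8], [259.4, 95.8], [259.0, 338.5], [259.0, 338.5], [258.9, 421.8], [258.9, 429.9]]
```

```bash
python3 - <<'E'
from geo import *
np.set_printoptions(precision=1,suppress=True,linewidth=200)
a=cam("wrist");g=cv2.cvtColor(a["img"],cv2.COLOR_RGB2GRAY).astype(float)
m=g[:,355:395].mean(1)
print("front",list(zip(range(86,126),m[86:126].astype(int))));print("rear",list(zip(range(255,290),m[255:290].astype(int))))
p=[611,-61.7,-.034]
for n,u,h in (("stop outer",-89,16),("stop inner top",-82,16),("stop inner deck",-82,0),("rear deck",60,0),("rear inner top",60,16),("rear outer top",67,16)):
    print(n,np.round(proj(a,world(p,(u*c-h*s,105,u*s+h*c))),1))
for u,v in (((75,192),(75,321)),): print("toe",atz(a,u,244.5),atz(a,v,244.5))
for u,v in (((148,184),(148,329)),): print("lid",atz(a,u,275.5),atz(a,v,275.5))
print(ctrl.read_state()["eef_pos"])
E
```

```text
front [(86, np.int64(138)), (87, np.int64(139)), (88, np.int64(139)), (89, np.int64(139)), (90, np.int64(138)), (91, np.int64(132)), (92, np.int64(112)), (93, np.int64(87)), (94, np.int64(91)), (95, np.int64(108)), (96, np.int64(118)), (97, np.int64(123)), (98, np.int64(127)), (99, np.int64(128)), (100, np.int64(128)), (101, np.int64(128)), (102, np.int64(128)), (103, np.int64(128)), (104, np.int64(127)), (105, np.int64(122)), (106, np.int64(111)), (107, np.int64(98)), (108, np.int64(94)), (109, np.int64(94)), (110, np.int64(95)), (111, np.int64(98)), (112, np.int64(110)), (113, np.int64(124)), (114, np.int64(128)), (115, np.int64(129)), (116, np.int64(129)), (117, np.int64(128)), (118, np.int64(128)), (119, np.int64(128)), (120, np.int64(128)), (121, np.int64(129)), (122, np.int64(129)), (123, np.int64(129)), (124, np.int64(129)), (125, np.int64(129))]
rear [(255, np.int64(134)), (256, np.int64(132)), (257, np.int64(126)), (258, np.int64(121)), (259, np.int64(119)), (260, np.int64(118)), (261, np.int64(117)), (262, np.int64(110)), (263, np.int64(103)), (264, np.int64(121)), (265, np.int64(156)), (266, np.int64(172)), (267, np.int64(174)), (268, np.int64(177)), (269, np.int64(186)), (270, np.int64(193)), (271, np.int64(171)), (272, np.int64(116)), (273, np.int64(86)), (274, np.int64(84)), (275, np.int64(86)), (276, np.int64(104)), (277, np.int64(149)), (278, np.int64(188)), (279, np.int64(197)), (280, np.int64(196)), (281, np.int64(190)), (282, np.int64(173)), (283, np.int64(151)), (284, np.int64(165)), (285, np.int64(184)), (286, np.int64(187)), (287, np.int64(185)), (288, np.int64(182)), (289, np.int64(179))]
stop outer [ 99.3 370.1]
stop inner top [106.6 370.5]
stop inner deck [112.9 365. ]
rear deck [263.4 371.2]
rear inner top [264.8 377.3]
rear outer top [273.1 377.7]
toe [503.8 -88.8 244.5] [506.1 -25.1 244.5]
lid [534.5 -89.6 275.5] [536.7 -26.4 275.5]
[587.2 -59.1 251.8]
```

x matches within 1 mm; y needs −1 mm. Now descending to just above contact, expected at reported z ≈ 151.

```bash
python3 -m crank '[[[0.06,-0.045,0.4,0],[0,0,0.8,0],[0,0,0.9,0],[0,0,0.7,0],[0,0,0.5,0],[0,0,0.3,0],[0,0,0.15,0],[0,0,0,0],[0,0,0,0]]]' 1
python3 -m crank '[[[0,0,0.08,0],[0,0,0.08,0],[0,0,0.08,0],[0,0,0.04,0],[0,0,0,0]]]' 1
```

```text
clock: 13.03
eef_pos: [586.1, -60.2, 158.4]
tool_rot: [3.142, 0.001, 3.104]
force: [-0.7, 1.3, -2.9]
width: 48.7
gripper_force: 63.1
clock: 13.45
eef_pos: [585.5, -60.1, 150.9]
tool_rot: [3.142, -0.0, 3.104]
force: [-1.0, -0.0, -4.0]
width: 48.9
gripper_force: 63.1
```

```bash
python3 -m crank '[[[0,0,0.08,0],[0,0,0.08,0],[0,0,0,0]]]' 1
python3 -m crank '[[[0,0,0.08,0],[0,0,0.08,0],[0,0,0,0]]]' 1
```

```text
clock: 13.7
eef_pos: [585.0, -60.1, 149.8]
tool_rot: [-3.142, -0.0, 3.104]
force: [-9.1, 0.8, 17.5]
width: 48.9
gripper_force: 65.6
clock: 13.95
eef_pos: [582.4, -60.3, 146.8]
tool_rot: [-3.141, -0.005, 3.104]
force: [-16.4, 1.2, 30.5]
width: 49.0
gripper_force: 68.2
```

```bash
python3 -m crank '[[[0,0,0.08,0],[0,0,0.08,0],[0,0,0,0]]]' 1
python3 -m crank '[[[0,0,0.08,0],[0,0,0.08,0],[0,0,0,0]]]' 1
```

```text
clock: 14.2
eef_pos: [579.9, -60.0, 142.4]
tool_rot: [-3.141, -0.009, 3.104]
force: [-20.7, 1.3, 32.0]
width: 49.1
gripper_force: 71.1
clock: 14.45
eef_pos: [577.7, -60.0, 138.0]
tool_rot: [-3.141, -0.014, 3.104]
force: [-24.8, 2.4, 34.4]
width: 48.8
gripper_force: 73.4
```

```bash
python3 -m crank '[[[-0.1,0,0.05,0],[-0.1,0,0.05,0],[0,0,0,0]]]' 1
python3 - <<'E'
from geo import *
a=cam("scene");b=cam("wrist");s2=cam("side")
A=cv2.resize(a["img"][190:270,190:290,::-1],(400,320),interpolation=2)
B=cv2.resize(b["img"][40:340,130:400,::-1],(360,400),interpolation=2)
C=cv2.resize(s2["img"][140:220,190:290,::-1],(400,320),interpolation=2)
B=cv2.resize(B,(380,640))
cv2.imwrite("pics/k.png",cv2.resize(np.hstack([np.vstack([A,C]),B]),(730,600)))
E
```

```text
clock: 14.7
eef_pos: [578.2, -59.9, 135.1]
tool_rot: [-3.142, -0.023, 3.104]
force: [-33.6, 2.4, 40.3]
width: 48.8
gripper_force: 73.1
```

View pics/k.png

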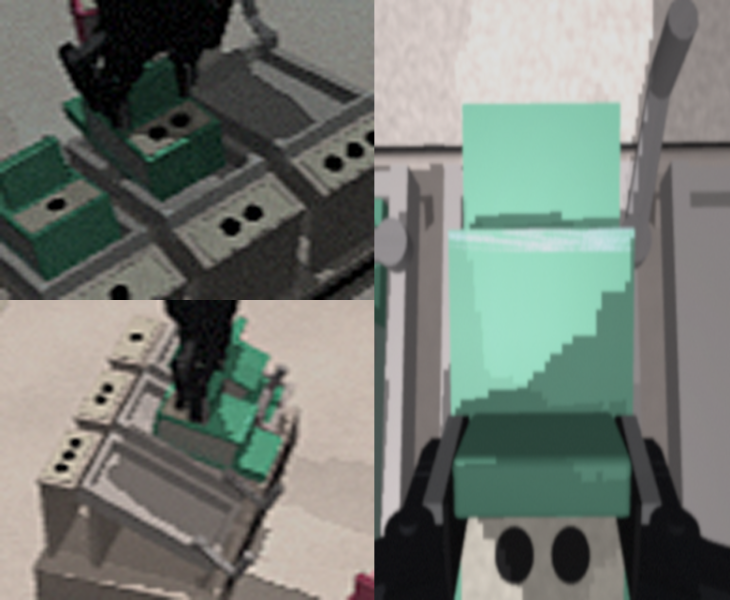

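Picture: the magazine is partly tilted in bay2, toe at wrist native row ≈91. I'll solve its actual pose with PnP before continuing.

```bash
cat > pnp.py <<'E'
from geo import *
def mag_pose(d,px,model,label=""):
    K=np.array(d["intrinsics"]);E=np.array(d["extrinsics"])
    ok,rv,tv=cv2.solvePnP(np.array(model,float),np.array(px,float)[:,::-1].copy(),K,None)
    F=np.diag([1,-1,-1]);Rw=E[:3,:3]@F@cv2.Rodrigues(rv)[0];t=E[:3,:3]@F@tv[:,0]+E[:3,3]
    pr=cv2.projectPoints(np.array(model,float),rv,tv,K,None)[0][:,0,::-1]
    print("resid",np.abs(pr-np.array(px)).max(0).round(1))
    print("origin",t.round(1),"pitch deg",np.degrees(np.arcsin(Rw[2,0])).round(1),"yaw",np.arctan2(Rw[1,0],Rw[0,0]).round(3))
    p=[611,-61.7,-.034];l=t-world(p,(0,0,0));C,S=np.cos(p[2]),np.sin(p[2])
    lx=C*l[0]+S*l[1];ly=-S*l[0]+C*l[1]
    print("along slope uphill",round(lx*c+l[2]*s,1),"lateral",round(ly,1),"above deck",round(-lx*s+l[2]*c,1))
E
python3 - <<'E'
from pnp import *
d=cam("wrist")
n=lambda x,y:(40+y/2.0-.5,130+(x-374.4)/1.317-.5)
M=[(-82,-32,14),(-82,32,14),(-48,-32,45),(-48,32,45),(-6,-25,80),(-6,25,80),(6,-25,80),(6,25,80)]
X=[(463,103),(620,103),(450,232),(634,230),(455,460),(630,458),(455,516),(629,516)]
mag_pose(d,[n(*x) for x in X],M)
mag_pose(d,[n(*x) for x in X[:6]],M[:6])
print(ctrl.read_state()["eef_pos"])
E
```

```text
resid [1.3 0.7]
origin [586.6 -60.7 115.9] pitch deg 9.7 yaw -0.033
along slope uphill -23.9 lateral 0.1 above deck 6.6
resid [0.4 0.4]
origin [586.6 -60.7 116.4] pitch deg 9.7 yaw -0.032
along slope uphill -23.7 lateral 0.2 above deck 7.1
[578.25650305 -59.87167461 135.16144644]
```

The tilt is only 9.7° and the magazine slid 24 mm too far downhill, so the toe rests over the stop. Lifting slightly, moving uphill and pressing again.

```bash
python3 -m crank '[[[0,0,-0.3,0],[-0.1,0,-0.3,0],[-0.1,0,-0.1,0],[0,0,0,0],[0,0,0,0]]]' 1
python3 -m crank '[[[-0.1,0,0.08,0],[0,0,0.12,0],[0,0,0,0]]]' 1
```

```text
clock: 15.32
eef_pos: [596.3, -60.5, 149.7]
tool_rot: [3.142, 0.0, 3.104]
force: [-0.7, -0.5, -3.8]
width: 48.8
gripper_force: 68.8
clock: 15.57
eef_pos: [598.5, -60.6, 144.5]
tool_rot: [3.142, 0.0, 3.104]
force: [0.0, 0.4, -0.4]
width: 48.6
gripper_force: 69.1
```

```bash
python3 -m crank '[[[0,0,0.1,0],[0,0,0.1,0],[0,0,0,0]]]' 1
python3 -m crank '[[[0,0,0.1,0],[0,0,0.1,0],[0,0,0,0]]]' 1
```

```text
clock: 15.82
eef_pos: [595.8, -60.5, 140.9]
tool_rot: [-3.142, -0.004, 3.104]
force: [-8.5, 1.0, 12.5]
width: 49.1
gripper_force: 69.7
clock: 16.07
eef_pos: [593.2, -60.6, 136.5]
tool_rot: [-3.141, -0.009, 3.104]
force: [-14.8, 0.6, 19.9]
width: 48.5
gripper_force: 68.9
```

```bash
cat > auto.py <<'E'
from pnp import *
def auto(dbg=False):
    d=cam("wrist");h=cv2.cvtColor(d["img"],cv2.COLOR_RGB2HSV)
    m=cv2.inRange(h,(65,50,40),(95,255,255));m[:,:165]=0;m[:,350:]=0
    n,l,st,_=cv2.connectedComponentsWithStats(m);m=(l==1+st[1:,4].argmax())
    rows=[r for r in range(384) if m[r].sum()>60];r0=rows[0]
    ext=lambda r:(lambda x:(x.min()-.5,x.max()+.5))(np.where(m[r])[0])
    if dbg: print([(r,ext(r)) for r in range(r0,min(r0+110,384),5)])
    ws=np.array([ext(r)[1]-ext(r)[0] for r in range(r0,r0+110)])
    j=np.diff(ws); k=next(i for i in range(20,105) if ws[i:i+4].min()-ws[i-6]>9)
    e0=ext(r0+2);e1=ext(r0+k+2)
    px=[(r0-.5,e0[0]),(r0-.5,e0[1]),(r0+k-.5,e1[0]),(r0+k-.5,e1[1])]
    print("px",[(float(a),float(b)) for a,b in px])
    mag_pose(d,px,[(-82,-32,14),(-82,32,14),(-48,-32,45),(-48,32,45)])
E
python3 -c "
from auto import *
auto(True)"
```

```text
[(105, (np.float64(229.5), np.float64(312.5))), (110, (np.float64(199.5), np.float64(313.5))), (115, (np.float64(198.5), np.float64(314.5))), (120, (np.float64(198.5), np.float64(314.5))), (125, (np.float64(198.5), np.float64(314.5))), (130, (np.float64(198.5), np.float64(314.5))), (135, (np.float64(198.5), np.float64(314.5))), (140, (np.float64(198.5), np.float64(314.5))), (145, (np.float64(198.5), np.float64(314.5))), (150, (np.float64(198.5), np.float64(314.5))), (155, (np.float64(198.5), np.float64(314.5))), (160, (np.float64(188.5), np.float64(325.5))), (165, (np.float64(188.5), np.float64(324.5))), (170, (np.float64(188.5), np.float64(324.5))), (175, (np.float64(188.5), np.float64(324.5))), (180, (np.float64(188.5), np.float64(324.5))), (185, (np.float64(188.5), np.float64(324.5))), (190, (np.float64(188.5), np.float64(324.5))), (195, (np.float64(188.5), np.float64(324.5))), (200, (np.float64(188.5), np.float64(324.5))), (205, (np.float64(188.5), np.float64(325.5))), (210, (np.float64(188.5), np.float64(325.5)))]
px [(104.5, 199.5), (104.5, 313.5), (158.5, 188.5), (158.5, 325.5)]
resid [0.1 0.2]
origin [608.2 -61.9 123.8] pitch deg 18.5 yaw -0.035
along slope uphill -0.9 lateral -0.3 above deck 4.6
```

```bash
python3 -m crank '[[[-0.05,0,0.1,0],[-0.05,0,0.1,0],[0,0,0,0]]]' 1
python3 -c "
from auto import *
auto()"
```

```text
clock: 16.37
eef_pos: [593.3, -60.5, 134.5]
tool_rot: [-3.141, -0.013, 3.104]
force: [-27.3, 1.8, 45.2]
width: 49.3
gripper_force: 82.8
px [(106.5, 199.5), (106.5, 313.5), (157.5, 188.5), (157.5, 324.5)]
resid [0.  0.3]
origin [608.9 -61.9 123.3] pitch deg 20.4 yaw -0.036
along slope uphill -0.5 lateral -0.3 above deck 3.8
```

```bash
python3 -m crank '[[[-0.1,0,-0.1,0],[-0.15,0,0,0],[0,0,0,0]]]' 1
python3 -m crank '[[[-0.05,0,0.1,0],[-0.05,0,0.1,0],[0,0,0,0]]]' 1
python3 -c "
from auto import *
auto()"
```

```text
clock: 16.67
eef_pos: [592.9, -60.6, 134.5]
tool_rot: [-3.141, -0.027, 3.104]
force: [-36.0, 2.8, 40.1]
width: 48.7
gripper_force: 85.4
clock: 16.92
eef_pos: [592.6, -60.6, 133.2]
tool_rot: [-3.141, -0.031, 3.104]
force: [-48.2, 3.1, 69.6]
width: 49.0
gripper_force: 103.9
px [(109.5, 200.5), (109.5, 312.5), (158.5, 188.5), (158.5, 324.5)]
resid [0.  0.2]
origin [609.3 -62.  122.8] pitch deg 21.0 yaw -0.036
along slope uphill -0.3 lateral -0.4 above deck 3.3
```

```bash
python3 -m crank '[[[0.1,0,-0.2,0],[0.1,0,-0.2,0],[0.1,0,-0.1,0],[0,0,0,0]]]' 1
python3 -c "
from auto import *
auto()"
```

```text
clock: 17.3
eef_pos: [602.2, -60.8, 140.3]
tool_rot: [3.142, 0.001, 3.104]
force: [1.0, 0.6, -3.0]
width: 48.5
gripper_force: 87.4
px [(107.5, 199.5), (107.5, 313.5), (157.5, 188.5), (157.5, 324.5)]
resid [0.1 0.4]
origin [618.3 -62.1 130.3] pitch deg 22.0 yaw -0.036
along slope uphill 11.0 lateral -0.2 above deck 6.2
```

```bash
python3 -m crank '[[[0.1,0,0.12,0],[0.05,0,0.12,0],[0,0,0.08,0],[0,0,0,0]]]' 1
python3 -m crank '[[[-0.04,0,0.08,0],[-0.04,0,0.08,0],[0,0,0,0]]]' 1
python3 -c "
from auto import *
auto()"
```

```text
clock: 17.68
eef_pos: [597.4, -60.5, 133.2]
tool_rot: [3.142, -0.001, 3.105]
force: [-7.2, 0.2, 13.3]
width: 48.4
gripper_force: 78.2
clock: 17.93
eef_pos: [596.9, -60.6, 132.4]
tool_rot: [3.141, -0.005, 3.103]
force: [-20.4, 0.5, 40.0]
width: 48.9
gripper_force: 82.8
px [(116.5, 201.5), (116.5, 311.5), (161.5, 190.5), (161.5, 323.5)]
resid [0.  0.1]
origin [617.  -62.  122.9] pitch deg 25.4 yaw -0.035
along slope uphill 6.7 lateral -0.1 above deck 0.1
```

Flat now (25.4°, 0.1 mm above deck, 6.7 mm uphill). Sliding it down to the stop.

```bash
python3 -m crank '[[[0.07,0,-0.05,0],[0.08,0,0.04,0],[0.08,0,0.04,0],[0.08,0,0.04,0],[0.08,0,0.04,0],[0,0,0,0]]]' 1
python3 -c "
from auto import *
auto()"
```

```text
clock: 18.48
eef_pos: [597.8, -60.6, 132.4]
tool_rot: [3.142, 0.017, 3.104]
force: [-2.2, 0.1, 37.2]
width: 49.0
gripper_force: 79.3
px [(114.5, 200.5), (114.5, 311.5), (160.5, 189.5), (160.5, 323.5)]
resid [0.  0.1]
origin [617.1 -62.3 123.7] pitch deg 25.9 yaw -0.034
along slope uphill 7.1 lateral -0.4 above deck 0.8
```

```bash
python3 -m crank '[[[0,0,-0.12,0],[0.08,0,-0.03,0],[0.08,0,0.04,0],[0,0,0,0]]]' 1
python3 -m crank '[[[0.08,0,0.02,0],[0.08,0,0.02,0],[0.04,0,0.0,0],[0,0,0,0]]]' 1
python3 -c "
from auto import *
auto()"
```

```text
clock: 18.87
eef_pos: [591.3, -60.3, 129.7]
tool_rot: [-3.141, 0.01, 3.105]
force: [6.0, -0.6, 9.0]
width: 48.7
gripper_force: 76.3
clock: 19.2
eef_pos: [590.9, -60.2, 130.2]
tool_rot: [-3.141, 0.019, 3.105]
force: [11.9, -1.0, 10.3]
width: 49.3
gripper_force: 76.2
px [(115.5, 200.5), (115.5, 311.5), (161.5, 189.5), (161.5, 322.5)]
resid [0.1 0.4]
origin [611.  -62.  120.8] pitch deg 26.0 yaw -0.034
along slope uphill 0.3 lateral -0.3 above deck 0.7
```

```bash
python3 -m crank '[[[-0.1,0,-0.05,0],[-0.05,0,-0.03,0],[0,0,0,0]]]' 1
python3 -m crank '[[[0,0,0,0],[0,0,0,0],[0,0,0,0],[0,0,0,0],[0,0,0,0],[0,0,0,0],[0,0,0,0]]]' -1
python3 -m crank '[[[0,0,-0.4,0],[0,0,-0.8,0],[0,0,-0.8,0],[0,0,-0.8,0],[0,0,-0.8,0],[0,0,-0.4,0],[0,0,0,0],[0,0,0,0]]]' -1
python3 -c "
from auto import *
auto()
d=cam('wrist')
for n in('keeper2_pin','keeper2_pivot'): print(n,[(np.round(r['position'],1).tolist(),round(r['confidence'],2)) for r in ctrl.place_of('wrist',n)])
p=[611,-61.7,-.034]
for k in ('pin','pivot'): print(k,np.round(world(p,OFF[k]),1),np.round(proj(d,world(p,OFF[k])),1))
"
```

```text
clock: 19.5
eef_pos: [591.0, -60.2, 129.9]
tool_rot: [-3.141, 0.011, 3.105]
force: [8.0, -0.9, 2.7]
width: 48.5
gripper_force: 75.6
clock: 20.08
eef_pos: [584.9, -60.1, 128.9]
tool_rot: [3.142, -0.001, 3.104]
force: [-0.1, -0.6, 0.4]
width: 85.3
gripper_force: 0.0
clock: 20.75
eef_pos: [585.2, -60.1, 229.3]
tool_rot: [3.142, 0.001, 3.104]
force: [-0.8, -0.5, -0.7]
width: 85.6
gripper_force: 0.0Traceback (most recent call last):
  File "<string>", line 3, in <module>
    auto()
    ~~~~^^
  File "auto.py", line 10, in auto
    j=np.diff(ws); k=next(i for i in range(20,105) if ws[i:i+4].min()-ws[i-6]>9)
                     ~~~~^^^^^^^^^^^^^^^^^^^^^^^^^^^^^^^^^^^^^^^^^^^^^^^^^^^^^^^
StopIteration
```

Released and home. Now measuring the keeper.

```bash
sed -i 's/ws\[i:i+4\].min()-ws\[i-6\]>9/ws[i:i+4].min()-ws[i-6]>5/' auto.py; python3 - <<'E'
from auto import *
d=cam('wrist')
p=[611,-61.7,-.034]
for n in('keeper2_pin','keeper2_pivot'):
  for r in ctrl.place_of('wrist',n): print(n,np.round(r['position'],1),round(r['confidence'],2),atz(d,r['position'],114 if 'pin' in n else 135).round(1))
print([ (np.round(r['position'],1).tolist(),round(r['confidence'],2)) for r in ctrl.place_of('wrist','magazine_fin')])
piv=world(p,OFF['pivot'])
for th in np.radians([-30,-20,-10,0,15,30,45,60,75,90]):
    o=np.array(OFF['pivot'])+50*np.array([-np.cos(th)*c,-np.sin(th),-np.cos(th)*s])
    w=world(p,o);t=np.array([np.sin(th)*c,-np.cos(th)]);t/=np.linalg.norm(t);C,S=np.cos(p[2]),np.sin(p[2]);t=np.array([C*t[0]-S*t[1],S*t[0]+C*t[1]])
    print(round(np.degrees(th)),"pin",w.round(1),"px",np.round(proj(d,w),1),"post",(w[:2]-19*t).round(1))
print('piv',piv)
try: auto()
except Exception as e: print(e)
E
```

```text
keeper2_pin [ 59.  325.1] 0.75 [490.6  -4.3 114. ]
keeper2_pivot [118.6 308. ] 0.74 [533.4 -20.1 135. ]
[([54.7, 460.7], 0.68), ([201.6, 258.8], 0.6)]
-30 pin [495.3   8.3 116.8] px [ 64.7 341.9] post [504.7  24.8]
-20 pin [491.7   0.5 115.3] px [ 60.2 331.5] post [498.3  18.3]
-10 pin [489.4  -7.9 114.3] px [ 57.5 320.6] post [493.   10.8]
0 pin [488.4 -16.5 114. ] px [ 56.6 309.3] post [489.    2.5]
15 pin [489.5 -29.5 114.7] px [ 58.7 292.7] post [485.6 -10.9]
30 pin [493.6 -41.7 116.8] px [ 64.9 277.1] post [485.4 -24.6]
45 pin [500.4 -52.3 120.2] px [ 74.7 263.8] post [488.2 -37.8]
60 pin [509.5 -60.6 124.6] px [ 87.5 253.5] post [493.9 -49.8]
75 pin [520.3 -65.9 129.7] px [102.7 246.9] post [502.3 -59.9]
90 pin [532.  -68.  135.1] px [119.1 244.6] post [513.  -67.4]
piv [533.66619342 -18.04592751 135.12627898]
px [(113.5, 218.5), (113.5, 294.5), (142.5, 213.5), (142.5, 298.5)]
resid [0.  0.3]
origin [611.  -62.1 122.5] pitch deg 25.0 yaw -0.039
along slope uphill 1.0 lateral -0.4 above deck 2.3
```

Keeper2 sits at about −14° with its pin at (490, −4). Magazine is home (25.0°). Closing the fingers to use as a post, and going to the outer side of the pin.

```bash
python3 -m crank '[[[0.6,0.6,0,0],[0.8,0.75,0,0],[0.8,0.75,0.4,0],[0.8,0.75,0.7,0],[0.6,0.55,0.8,0],[0.17,0.14,0.8,0],[0,0,0.8,0],[0,0,0.8,0],[0,0,0.7,0],[0,0,0.5,0],[0,0,0.3,0],[0,0,0.24,0]]]' 1
python3 -m crank '[[[0,0,0,0],[0,0,0,0]]]' 1
python3 - <<'E'
from geo import *
delta([493,10,76]);d=cam("wrist");print([(np.round(r['position'],1),round(r['confidence'],2)) for r in ctrl.place_of('wrist','keeper2_pin')])
E
```

```text
clock: 22.05
eef_pos: [493.8, 31.8, 77.0]
tool_rot: [-3.141, -0.001, 3.104]
force: [0.0, -0.7, -0.2]
width: -0.3
gripper_force: 0.0
clock: 22.22
eef_pos: [494.5, 31.8, 78.2]
tool_rot: [3.142, 0.0, 3.104]
force: [-0.3, -0.3, 0.1]
width: -0.1
gripper_force: 0.0
delta units [ 0.03 -0.88  0.09] tool yaw 3.1043
[(array([258.3, 176.7]), 0.84)]
```

```bash
python3 -m crank '[[[0.06,-0.4,0.03,0],[0.06,-0.4,0.03,0],[0.06,-0.38,0,0],[0.06,-0.27,0,0],[0.06,-0.27,0,0],[0,0,0,0]]]' 1
python3 -m crank '[[[-0.01,-0.27,-0.03,0],[-0.01,-0.27,-0.03,0],[-0.07,-0.26,-0.06,0],[-0.07,-0.26,-0.06,0],[0,0,0,0]]]' 1
```

```text
clock: 22.82
eef_pos: [484.7, -13.1, 76.7]
tool_rot: [-3.141, -0.0, 3.102]
force: [-0.3, -0.2, 0.5]
width: 0.1
gripper_force: 0.0
clock: 23.23
eef_pos: [488.5, -39.4, 81.3]
tool_rot: [-3.141, 0.0, 3.102]
force: [0.1, -0.3, 0.4]
width: 0.1
gripper_force: 0.1
```

```bash
python3 - <<'E'
from geo import *
for n in("scene","side","wrist"):
    d=cam(n);p=[611,-61.7,-.034]
    print(n,[(np.round(r['position'],1).tolist(),round(r['confidence'],2)) for r in ctrl.place_of(n,'keeper2_pin')])
    for a in(-14,0,30,45,60):
        th=np.radians(a);print(a,np.round(proj(d,world(p,np.array(OFF['pivot'])+50*np.array([-np.cos(th)*c,-np.sin(th),-np.cos(th)*s]))),1),end=' ')
    print()
E
```

```text
scene [([229.4, 331.3], 0.45), ([213.9, 214.9], 0.42)]
-14 [202.3 227.1] 0 [203.9 223.6] 30 [208.1 217.8] 45 [210.5 216.2] 60 [212.7 215.7] 
side [([179.5, 262.0], 0.62), ([208.6, 256.2], 0.62)]
-14 [190.7 262.9] 0 [189.  264.1] 30 [184.1 264.4] 45 [181.5 263.4] 60 [178.9 261.7] 
wrist [([304.2, 213.3], 0.74)]
-14 [266.3 330.5] 0 [263.  303.9] 30 [278.1 249.1] 45 [296.2 226.2] 60 [320.  208.2]
```

The keeper follows (now ≈55°). Continuing.

```bash
python3 -m crank '[[[-0.12,-0.21,-0.08,0],[-0.12,-0.21,-0.08,0],[-0.17,-0.2,-0.1,0],[-0.17,-0.19,-0.1,0],[-0.22,-0.14,-0.12,0],[-0.22,-0.14,-0.12,0],[0,0,0,0]]]' 1
python3 -m crank '[[[-0.15,0,0,0],[-0.15,0,0,0],[0,0,0,0]]]' 1
```

```text
clock: 24.12
eef_pos: [511.2, -66.3, 95.9]
tool_rot: [3.141, -0.004, 3.103]
force: [-2.3, 0.1, 1.2]
width: 0.1
gripper_force: 1.7
clock: 24.37
eef_pos: [511.8, -66.6, 95.2]
tool_rot: [-3.141, -0.017, 3.103]
force: [-15.0, 0.9, 11.1]
width: 0.1
gripper_force: 8.1
```

The end stop is felt (15 N, no motion). Backing off downhill, then up, and checking.

```bash
python3 -m crank '[[[-0.12,0,0,0],[0,0,0,0],[0.4,0,0,0],[0.6,0,0,0],[0.3,0,-0.3,0],[0,0,-0.8,0],[0,0,-0.9,0],[0,0,-0.9,0],[0,0,-0.9,0],[0,0,-0.9,0],[0,0,-0.5,0],[0,0,0,0]]]' 1
python3 - <<'E'
from auto import *
p=[611,-61.7,-.034]
for n in("scene","side","wrist"):
    d=cam(n)
    for k in('keeper2_pin','keeper3_pin'): print(n,k,[(np.round(r['position'],1).tolist(),round(r['confidence'],2)) for r in ctrl.place_of(n,k)])
    for a in(60,75,90):
        th=np.radians(a);print(a,np.round(proj(d,world(p,np.array(OFF['pivot'])+50*np.array([-np.cos(th)*c,-np.sin(th),-np.cos(th)*s]))),1),end=' ')
    print()
a=cam("scene");b=cam("wrist");s2=cam("side")
A=cv2.resize(a["img"][180:260,180:280,::-1],(400,320),interpolation=2)
C=cv2.resize(s2["img"][140:220,190:290,::-1],(400,320),interpolation=2)
B=cv2.resize(b["img"][:,60:460,::-1],(380,365));B=cv2.copyMakeBorder(B,0,275,0,0,0)
cv2.imwrite("pics/l.png",cv2.resize(np.hstack([np.vstack([A,C]),B]),(730,600)))
E
```

```text
clock: 25.37
eef_pos: [493.7, -65.3, 229.8]
tool_rot: [-3.141, 0.008, 3.104]
force: [0.5, 0.0, -0.3]
width: -0.0
gripper_force: 0.0
scene keeper2_pin [([215.6, 216.9], 0.49)]
scene keeper3_pin [([184.2, 253.0], 0.49)]
60 [212.7 215.7] 75 [214.7 216.2] 90 [216.4 217.9] 
side keeper2_pin [([330.0, 208.0], 0.72), ([176.7, 258.2], 0.61)]
side keeper3_pin [([209.9, 255.0], 0.64)]
60 [178.9 261.7] 75 [176.7 259.4] 90 [174.8 256.7] 
wrist keeper2_pin [([234.2, 254.1], 0.95)]
wrist keeper3_pin [([173.9, 453.7], 0.66)]
60 [205.  263.5] 75 [219.3 257.6] 90 [234.9 255.6]
```

View pics/l.png

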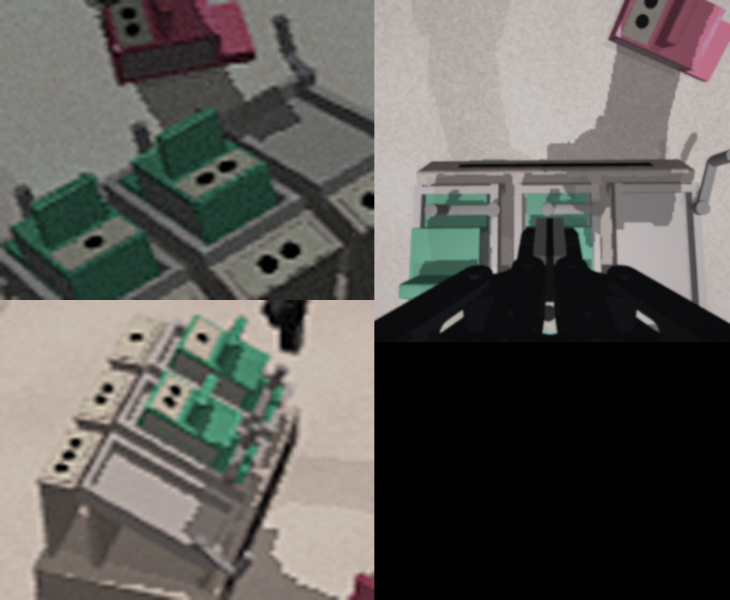

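The final picture shows the magazine lying flat in bay2 beside bay1's. Its keeper is straight across like bay1's, with the pin at wrist (234, 254), which matches 90°. Bay3's keeper is untouched.

```bash
python3 -c "
from cell import ctrl
print(ctrl.finish_job())"
```

```text
the job is handed in; nothing more can be done
None
```

The two-dot magazine lies flat in bay2, toe down against the front stop, with bay2's keeper swung fully across to its end stop; the job was handed in at about 26 s and nothing else was moved.

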